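# Close the tasting corner of a dried-mushroom stall

### The arm

A 7-joint arm with a two-finger parallel gripper is mounted at the origin on the work surface. World frame = base frame: x ahead of the robot, y to its left, z up, the work surface at z = 0. Lengths are in mm, angles in rad, forces in N, time in s.
With the tool pointing down it reaches from about 425 to 1025 mm from the base axis. Payload 9.4 kg.
Tool frame: the origin (TCP) lies on the front face of the gripper's body, between the roots of the fingers; the fingertips stand 73 mm ahead of it and the grasp point (between the pads) lies 54 mm ahead of it; z points along the fingers, y is the line along which they close (so a half turn about z gives the same grasp; the last joint's range is limited). The gripper opens to 85 mm and grips with 20 to 120 N. Pads are 22 mm wide; open, the fingers measure 114 mm over their backs; the gripper's body (76 mm by 85 mm) begins 54 mm behind the grasp point. The pads swing forward as they close: fully open they stand 13 mm farther back than shut.
Start: joints at [1.126, 0.599, -0.003, 1.599, 0.002, 0.943, -0.08], TCP at [260.677, -676.514, 303.875] pointing down, gripper open.
Joint ranges: [-2.57, 2.57], [-0.35, 1.97], [-1.29, 1.29], [0.11, 2.56], [-1.05, 4.19], [0.11, 1.86], [-2.63, 2.63]. Speed limits (rad/s): [2.22, 2.22, 3.01, 3.01, 3.14, 3.14, 3.14].

### API

Orientations are given as a rotation vector (axis times angle).
In Python, from workcell import robot gives the robot as it stands.
- The arm moves only by the shell command python3 -m creep 'ROWS' [FORCE]. ROWS is a JSON object of lists of equal length, an entry for each row: "xyz": the shift along the tool's x, y, z in mm, a list of three; "rotation": the turn, a rotation vector about the tool's x, y, z in degrees, a list of three; "grip": the closure, from -1 (fully open) to 1 (shut). In form: {"xyz": [[x, y, z], ...], "rotation": [[ax, ay, az], ...], "grip": [grip, ...]}. A call has 1 to 20 rows; each row is the pose to reach, as a shift and turn from the pose commanded when the call began, along the tool's axes at that moment; what a row does not reach only later rows make up. A row lasts 1/10 s, in which the tool goes at most 50 mm and 8.59 degrees, less where a joint would pass 70% of its speed; a pose out of reach is approached as far as the arm can. A call with a gripper value outside its range is refused whole. The fingers move at their own pace and stop on an object; FORCE is the grip in N (left out, the last holds). Time passes only in rows, so rows that repeat a pose let the fingers close. It gives the time, the measured TCP pose, the force, the opening and the grip force at its end, in the units of the state.
- robot.get_obs(): the state, without advancing time (a new reading comes with each control period).
- robot.capture(name): name is "scene" or "side" or "wrist"; returns the picture (480x640x3 uint8, red, green, blue); there is no depth.
- robot.get_calibration(name): a dict with "fx", "fy", "cx", "cy" (pixels), "rvec" (rotation vector, rad) and "tvec" (3), from world to camera coordinates, as OpenCV has them; the wrist camera has in their place "hand_eye" (4x4, takes a point from camera to tool coordinates, whose origin is the TCP and whose axes are the flange's). Camera axes: x right, y down, z forward; pixel columns grow to the right and rows downward; lengths in mm; the calibration is good to about 2 mm. The wrist camera is an equidistant fisheye: a pixel r from the principal point sees the ray r / f radians off the axis. A picture is of the moment at which its call begins: read the wrist's pose just before it. get_calibration takes no time and is no camera call.
- robot.hand_in(): hands the job in; it is judged then, once.
Trained networks look in the newest picture that a camera, given by its name, has taken for a name from the list of things; names that differ only in an ending like _2 or _b are one class to them, and where a whole thing is asked for, a point or a joint stands for the part that bears it (a point fixed in the world has none). Each returns a list of dicts, best first, with "score" (0 to 1); they miss things now and then, are a little off and sometimes report something else, mostly with a low value. They report only what shows in the picture. A call takes as long as a camera call.
- robot.masks_of(camera, query): "mask" (480x640 bool, what is visible of it) and "rect" ([centre column, centre row, width, height] in pixels, round what is visible of it).
The state is a dict: "time_s": time; "qpos": joint angles; "dq": joint speeds; "joint_efforts": joint torques, N m; "position": TCP position; "tool_rot": TCP orientation; "force": force on the tool from outside, world axes, zero at the start; "moment": the same for the moment, N m; "finger_gap": opening from 0.0 (shut) to 1.0 (fully open); "gripper_force": force on a finger pad.
Only numpy, scipy, OpenCV 4.12 (cv2) and the standard library are available. Lean on these libraries where they do the work, as an engineer would, in place of code of your own. Each camera call takes 0.05 s, during which the arm holds its last target. There are 200 camera calls.

### The job

Close up the tasting corner so that no dust gets in: press shut the one seasoning tube in the rack whose flip cap stands open, and turn the square white tasting pot over so that it stands mouth-down in the middle of the round cork trivet, wholly on it. The pot is ceramic: never let it drop or topple, put it down gently each time you let go of it. Leave the other caps shut and the little jars, the tin, the card stand and the spoon where they are.

Things in the scene. Friction and masses are not known exactly. Their poses are not given: they have to be found in the camera images.
- pot: Square white ceramic tasting pot, loose, about 160 g: 50 x 50 mm outside, 56 mm high, straight flat sides, 4 mm walls and floor, blue band round its foot. Origin at the centre of its underside, z from foot to open mouth (up at the start), x and y square to its sides.
- pot_middle (a point): The middle of the pot: on its axis, 28 mm from its foot and from its mouth. Axes as the pot's.
- pot_mouth (a point): The centre of the pot's open mouth, 56 mm from its foot.
- trivet: Round cork trivet, 170 mm across, 6 mm thick, fixed to the counter. Origin at the centre of its underside.
- rack: Light wooden rack block, fixed, 160 mm long (its y), 50 mm deep (its x), 40 mm high, with three seasoning tubes standing in a row along y at 50 mm spacing. Origin at the centre of its underside.
- tube_a: Tube with the orange cap and band, fixed in the rack in any of its three places, 28 mm across (collar 32 mm), standing 34 mm out of the rack's top, so its rim is 74 mm above the counter (80 mm with the cap shut). Origin on its axis at the level of the rack's top; the cap's hinge is on its +x side.
- tube_a_hinge (a point): Centre of the hinge line of the orange cap: 18 mm from the tube's axis towards the tube's +x, at the rim's height; the hinge line is along the tube's y.
- cap_a (a joint): Angle of the orange cap, a 6 mm thick disc of 32 mm diameter with a thumb tab that reaches 40 mm from the hinge: 0 is shut, 1.57 upright, up to 2.3 leaning back beyond the hinge. It stays where it is left (stiff hinge, about 0.02 N m).
- tube_b: Tube with the green cap and band, fixed in the rack in any of its three places, 28 mm across (collar 32 mm), standing 34 mm out of the rack's top, so its rim is 74 mm above the counter (80 mm with the cap shut). Origin on its axis at the level of the rack's top; the cap's hinge is on its +x side.
- tube_b_hinge (a point): Centre of the hinge line of the green cap: 18 mm from the tube's axis towards the tube's +x, at the rim's height; the hinge line is along the tube's y.
- cap_b (a joint): Angle of the green cap, a 6 mm thick disc of 32 mm diameter with a thumb tab that reaches 40 mm from the hinge: 0 is shut, 1.57 upright, up to 2.3 leaning back beyond the hinge. It stays where it is left (stiff hinge, about 0.02 N m).
- tube_c: Tube with the yellow cap and band, fixed in the rack in any of its three places, 28 mm across (collar 32 mm), standing 34 mm out of the rack's top, so its rim is 74 mm above the counter (80 mm with the cap shut). Origin on its axis at the level of the rack's top; the cap's hinge is on its +x side.
- tube_c_hinge (a point): Centre of the hinge line of the yellow cap: 18 mm from the tube's axis towards the tube's +x, at the rim's height; the hinge line is along the tube's y.
- cap_c (a joint): Angle of the yellow cap, a 6 mm thick disc of 32 mm diameter with a thumb tab that reaches 40 mm from the hinge: 0 is shut, 1.57 upright, up to 2.3 leaning back beyond the hinge. It stays where it is left (stiff hinge, about 0.02 N m).
- tin: Bystander: round tin with a red lid, 62 mm across and 40 mm high, loose. Origin under its centre.
- card_stand: Bystander: wooden block 30 x 70 x 22 mm holding a small blank price card (67 mm high in all), loose. Origin under its centre.
- little_jar_1: Bystander: little jar with a screw cap, 46 mm across and 62 mm high, loose. Origin under its centre.
- little_jar_2: Bystander: little jar with a screw cap, 46 mm across and 62 mm high, loose. Origin under its centre.
- little_jar_3: Bystander: little jar with a screw cap, 46 mm across and 62 mm high, loose. Origin under its centre.
- spoon: Bystander: wooden spoon lying on the counter, 170 mm long, loose.

How it is judged:
By the outcome, as a careful person would: the job done as asked, in the order asked, and still so for the second after the job is handed in, with the robot touching nothing.
It also fails if it takes over 72 s, if anything falls off the work surface, if the arm or the gripper's body presses on something with over 40 N, if the wrist force passes 120 N, or if a joint passes its speed limit or range.

## Working session

There is one attempt and no reset: what is moved stays moved. The work goes in short steps, Python scripts to look and compute and a shell command to move; the robot and the scene stay as the last step left them, time stands still between calls to the robot, and variables do not carry over. Pictures are saved under pics/ and viewed, at most 10 in all, crops included, and the job is handed in when it is done.

```bash
mkdir -p pics; ls
python3 - <<'E'
from workcell import robot
import cv2, numpy as np
o=robot.get_obs(); print(o['time_s'],o['position'],o['tool_rot'],o['finger_gap'])
ims=[]
for n in ["scene","side"]:
    im=robot.capture(n); cv2.imwrite(f"pics/{n}0.png",im[:,:,::-1])
    c=robot.get_calibration(n); print(n,c)
    for q in ["pot","trivet","rack","cap_a","tube_a"]:
        for d in robot.masks_of(n,q)[:3]: print(n,q,round(d['score'],2),np.round(d['rect'],1))
print(robot.get_calibration("wrist"))
E
```

```text
pics
0.0 [ 260.52986192 -676.17245126  302.98245263] [-3.08707693e+00 -5.74261499e-01  7.18622855e-04] 0.9998741733748803
scene {'fx': 598.8697302018375, 'fy': 598.8697302018375, 'cx': 318.84738722377085, 'cy': 239.35124182925622, 'rvec': array([ 2.32035948,  0.55223736, -0.230864  ]), 'tvec': array([-488.4052898 , -116.58332622, 1616.4586482 ])}
scene pot 0.64 [375.1 338.   23.8  29.7]
scene pot 0.62 [226.2 333.6  34.3  41.9]
scene trivet 0.96 [350.6 184.2  64.1  42. ]
scene rack 0.81 [332.  250.1  34.2  60.6]
scene cap_a 0.59 [330.4 232.1  15.9  10.4]
scene tube_a 0.77 [329.4 253.2  21.9  25.5]
scene tube_a 0.51 [330.3 235.7  12.8  19.8]
scene tube_a 0.47 [339.9 220.8  19.5  19.8]
side {'fx': 514.7964110188619, 'fy': 514.7964110188619, 'cx': 321.3398854084781, 'cy': 236.70906299663963, 'rvec': array([ 0.26017475, -2.65675427,  1.48499056]), 'tvec': array([ 522.95423048,  138.04350311, 1060.00935084])}
side pot 0.72 [366.5 204.3  27.3  32.2]
side trivet 0.75 [311.5 375.7  96.7  76.8]
side rack 0.72 [306.6 277.2  31.9  56.8]
side rack 0.32 [228.3 255.6  27.6  31.5]
side cap_a 0.56 [199.6 292.8  22.5  37.5]
side cap_a 0.31 [302.9 243.9  19.7  13.1]
side cap_a 0.3 [301.5 268.4  25.4  32. ]
side tube_a 0.71 [306.8 257.4  19.5  17.5]
side tube_a 0.52 [301.4 241.9  19.9  13.4]
{'fx': 371.64829954431775, 'fy': 371.64829954431775, 'cx': 322.01773121419535, 'cy': 234.48511883387215, 'hand_eye': array([[ 7.19329296e-05, -9.52063041e-01, -3.05901880e-01,
         7.75902291e+01],
       [ 9.99999146e-01,  4.67604098e-04, -1.22018116e-03,
         2.91460983e-01],
       [ 1.30473036e-03, -3.05901531e-01,  9.52062262e-01,
        -7.00651629e+01],
       [ 0.00000000e+00,  0.00000000e+00,  0.00000000e+00,
         1.00000000e+00]])}
```

View pics/scene0.png

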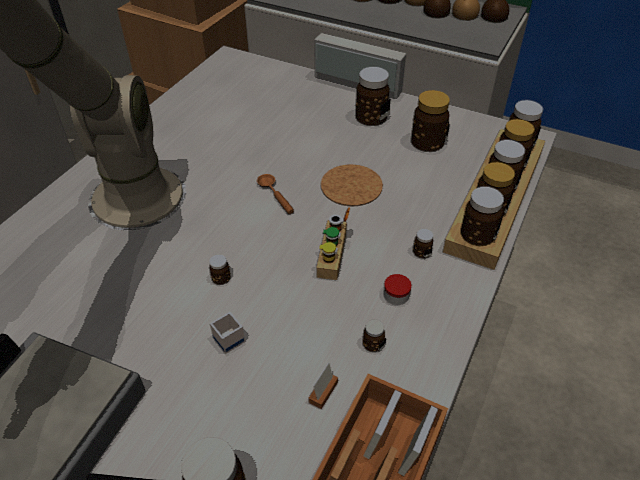

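View pics/side0.png

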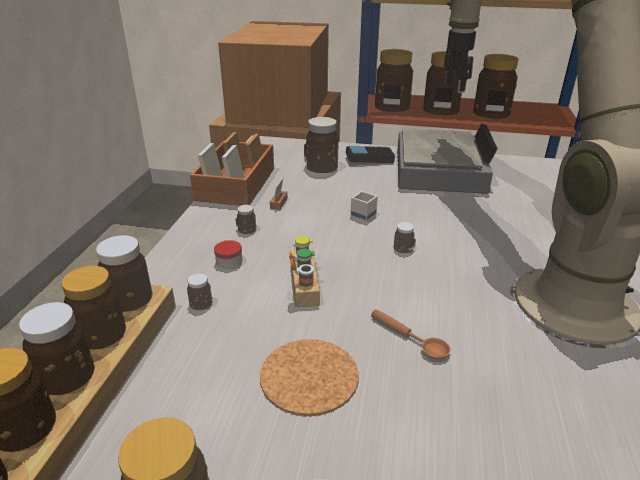

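The scene view shows the orange cap standing open on the tube nearest the trivet (scene 347,213). The pot is at scene (227,333) and side (364,207), and the trivet at scene (351,184). Next I fit the poses.

```bash
cat > h.py <<'E'
from workcell import robot
import cv2, numpy as np
from scipy.optimize import minimize
from scipy.spatial.transform import Rotation as R
def proj(n,P,obs=None):
    P=np.asarray(P,float).reshape(-1,3); c=robot.get_calibration(n)
    if n!="wrist":
        K=np.array([[c['fx'],0,c['cx']],[0,c['fy'],c['cy']],[0,0,1]])
        return cv2.projectPoints(P,c['rvec'],c['tvec'],K,None)[0][:,0]
    T=np.eye(4);T[:3,:3]=R.from_rotvec(obs['tool_rot']).as_matrix();T[:3,3]=obs['position']
    T=np.linalg.inv(T@c['hand_eye']); p=P@T[:3,:3].T+T[:3,3]
    rho=np.hypot(p[:,0],p[:,1]); th=np.arctan2(rho,p[:,2]); s=c['fx']*th/np.maximum(rho,1e-9)
    return np.c_[c['cx']+s*p[:,0],c['cy']+s*p[:,1]]
def box(x,y,a,lx,ly,h,z0=0):
    c,s=np.cos(a),np.sin(a)
    return [[x+c*u*lx/2-s*v*ly/2,y+s*u*lx/2+c*v*ly/2,z] for z in(z0,z0+h) for u,v in((1,1),(1,-1),(-1,-1),(-1,1))]
def disc(x,y,r,h): return [[x+r*np.cos(t),y+r*np.sin(t),z] for z in(0,h) for t in np.linspace(0,6.28,40)]
def sil(n,P,obs=None):
    q=proj(n,P,obs); hull=cv2.convexHull(q.astype(np.float32)*16)
    m=np.zeros((1920,2560),np.uint8); cv2.fillConvexPoly(m,(hull/4).astype(np.int32),1)
    return cv2.resize(m.astype(np.float32),(640,480),interpolation=cv2.INTER_AREA)
def fit(model,views,x0s,step):
    def cost(p): return sum(1-np.minimum(s:=sil(n,model(*p),o),m).sum()/np.maximum(s,m).sum() for n,m,o in views)
    rs=[minimize(cost,x0,method='Nelder-Mead',options=dict(initial_simplex=np.array([x0]+[np.array(x0)+np.eye(len(x0))[i]*step[i] for i in range(len(x0))]),xatol=.05,fatol=1e-4,maxiter=200)) for x0 in x0s]
    r=min(rs,key=lambda r:r.fun); return np.round(r.x,3),round(r.fun,3)
def ground(n,uv,z):
    f=lambda p:((proj(n,[[p[0],p[1],z]])-uv)**2).sum()
    return minimize(f,[600,0],method='Nelder-Mead').x
def mask(n,q,uv):
    d=[d for d in robot.masks_of(n,q) if np.hypot(d['rect'][0]-uv[0],d['rect'][1]-uv[1])<20]
    return d[0]['mask'].astype(np.float32)
E
python3 - <<'E'
from h import *
for n in ["scene","side"]: robot.capture(n)
mp=[("scene",mask("scene","pot",(227,333)),None),("side",mask("side","pot",(365,206)),None)]
mt=[("scene",mask("scene","trivet",(351,184)),None),("side",mask("side","trivet",(311,376)),None)]
p=ground("scene",(227,333),28); print(p)
for v in (mp,mp[:1],mp[1:]): print("pot",fit(lambda x,y,a:box(x,y,a,50,50,56),v,[[*p,a] for a in(0,.4,.8,1.2)],[5,5,.15]))
t=ground("scene",(351,184),6); 
for v in (mt,mt[:1],mt[1:]): print("triv",fit(lambda x,y:disc(x,y,85,6),v,[t],[5,5]))
for n,uvs in dict(scene=[(336,219),(332,232),(329,248),(347,213)],side=[(306,270),(305,254),(302,242)]).items():
    for uv in uvs: print(n,uv,ground(n,uv,77))
for n,uv in dict(scene=(265,181),side=(435,348)).items(): print("spoon",ground(n,uv,8))
for n,uv in dict(scene=(219,262),side=(404,228)).items(): print("jar",ground(n,uv,60))
I=[cv2.imread(f"pics/{n}0.png") for n in("scene","side")]
a=cv2.resize(I[0][190:290,290:370],(400,500),interpolation=cv2.INTER_CUBIC);b=cv2.resize(I[1][225:325,265:345],(400,500),interpolation=cv2.INTER_CUBIC)
cv2.imwrite("pics/crop1.png",np.hstack([a,b]))
E
```

```text
[ 473.34956818 -283.7369092 ]
pot (array([ 472.931, -283.494,    1.15 ]), np.float64(0.096))
pot (array([ 4.73341e+02, -2.83751e+02, -4.09000e-01]), np.float64(0.048))
pot (array([ 472.712, -281.994,    1.14 ]), np.float64(0.04))
triv (array([495.216, 298.405]), np.float64(0.096))
triv (array([496.351, 297.638]), np.float64(0.053))
triv (array([495.297, 298.952]), np.float64(0.041))
scene (336, 219) [5.68125000e+02 2.41328125e-02]
scene (332, 232) [560.99626216  43.12052284]
scene (329, 248) [577.5153452   -6.38207023]
scene (347, 213) [565.05877354 117.78787232]
side (306, 270) [544.96930273  99.70799815]
side (305, 254) [559.35433347  44.01267047]Traceback (most recent call last):
  File "<stdin>", line 10, in <module>
  File "h.py", line 28, in ground
    return minimize(f,[600,0],method='Nelder-Mead').x
           ~~~~~~~~^^^^^^^^^^^^^^^^^^^^^^^^^^^^^^^^
    res = _minimize_neldermead(fun, x0, args, callback, bounds=bounds,
                               **options)
    fxr = func(xr)
    fx = function(np.copy(x), *(wrapper_args + args))
  File "h.py", line 27, in <lambda>
    f=lambda p:((proj(n,[[p[0],p[1],z]])-uv)**2).sum()
                 ~~~~^^^^^^^^^^^^^^^^^^^
  File "h.py", line 6, in proj
    P=np.asarray(P,float).reshape(-1,3); c=robot.get_calibration(n)
                                           ~~~~~~~~~~~~~~~~~~~~~^^^
ValueError: time passes only in moves, steps and waits
```

```bash
sed -i 's/^def proj/import functools\n@functools.lru_cache(None)\ndef cal(n): return robot.get_calibration(n)\ndef proj/; s/c=robot.get_calibration(n)/c=cal(n)/' h.py
python3 - <<'E'
from h import *
for n,uvs in dict(scene=[(336,219),(332,232),(329,248),(347,213)],side=[(306,270),(305,254),(302,242)]).items():
    for uv in uvs: print(n,uv,ground(n,uv,77))
for n,uv in dict(scene=(265,181),side=(435,348)).items(): print("spoon",ground(n,uv,8))
for n,uv in dict(scene=(219,262),side=(404,228)).items(): print("jar",ground(n,uv,60))
I=[cv2.imread(f"pics/{n}0.png") for n in("scene","side")]
a=cv2.resize(I[0][195:285,300:364],(400,562),interpolation=cv2.INTER_CUBIC);b=cv2.resize(I[1][225:315,270:334],(400,562),interpolation=cv2.INTER_CUBIC)
cv2.imwrite("pics/crop1.png",np.hstack([a,b]))
E
```

```text
scene (336, 219) [5.68125000e+02 2.41328125e-02]
scene (332, 232) [560.99626216  43.12052284]
scene (329, 248) [577.5153452   -6.38207023]
scene (347, 213) [565.05877354 117.78787232]
side (306, 270) [544.96930273  99.70799815]
side (305, 254) [559.35433347  44.01267047]
side (302, 242) [ 5.75834049e+02 -4.06043156e-01]
spoon [280.51661858 199.7681096 ]
spoon [284.11715087 196.88038222]
jar [ 3.18281250e+02 -2.26699219e-02]
jar [ 363.11013911 -134.01513033]
```

View pics/crop1.png

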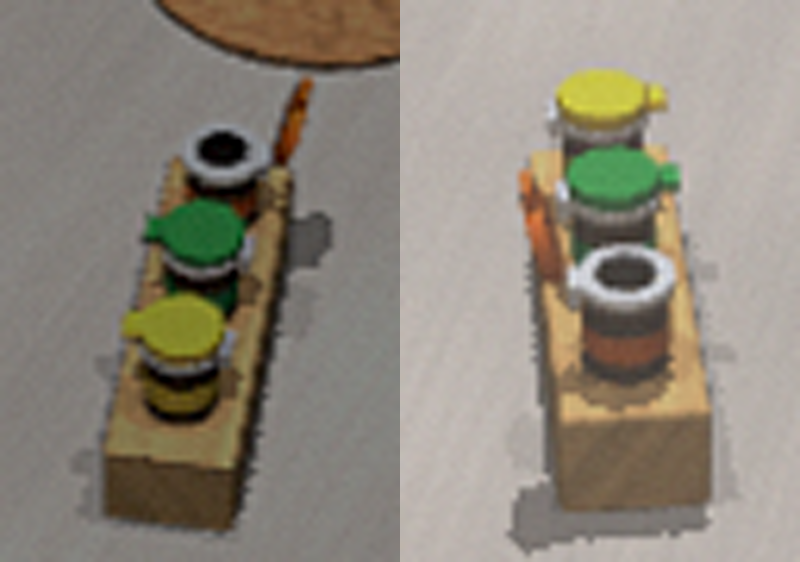

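The crop shows the orange cap open, leaning back beyond its hinge (tip at scene 349,208 and side 290,253). The green and yellow caps are shut, and the tabs point towards the robot.

Run:
```python
from h import *
from scipy.optimize import least_squares
obs={'scene':[(336,219.5),(332.8,232.1),(329.3,247)],'side':[(306,268.7),(304.4,253.5),(302.5,240.8)]}
def row(p): 
    d=np.array([-np.sin(p[2]),np.cos(p[2])])
    return [[*(np.array(p[:2])+k*50*d),z] for k,z in((1,74),(0,80),(-1,80))]
r=least_squares(lambda p:np.concatenate([(proj(n,row(p))-obs[n]).ravel() for n in obs]),[560,45,.3])
print(r.x,row(r.x)[0],r.fun.round(1))
t=least_squares(lambda p:np.concatenate([(proj(n,[p])-u).ravel() for n,u in(("scene",(349.3,208.1)),("side",(290,253)))]),[580,100,100])
print("tip",t.x,t.fun.round(1))
a=r.x[2];h=np.array(row(r.x)[0])[:3]+18*np.array([np.cos(a),np.sin(a),0]);d=t.x-h
print("hinge",h,"tip rel: x",d@[np.cos(a),np.sin(a),0],"y",d@[-np.sin(a),np.cos(a),0],"z",d[2])
# wanted tool: down, tool y along rack y
o=robot.get_obs();M=R.from_rotvec(o['tool_rot']);
for s in(1,-1):
  y=np.array([-np.sin(a),np.cos(a),0])*s; z=np.array([0,0,-1]); x=np.cross(y,z)
  W=R.from_matrix(np.c_[x,y,z]); print("rot tool deg",(M.inv()*W).as_rotvec(degrees=True).round(1))
for off,z in((75,200),(75,95)):
  g=h+[off*np.cos(a),off*np.sin(a),0]; g[2]=z+73
  print("tcp",g,"shift tool",M.inv().apply(g-o['position']).round(1))
```

```text
[5.62049807e+02 4.31084949e+01 2.93997323e-01] [np.float64(547.5607896814045), np.float64(90.96315390844289), 74] [-0.3 -1.  -0.4 -0.9 -0.4 -0.5 -0.3 -0.1 -0.6 -1.1 -0.4 -1.1]
tip [577.25303748 100.05659784 113.28827934] [-0.4 -0.1 -0.3  0. ]
hinge [564.78846691  96.17920005  74.        ] tip rel: x 13.053349127650689 y 0.09904347012898196 z 39.2882793368899
rot tool deg [  -0.     0.  -175.8]
rot tool deg [0.  0.  4.2]
tcp [636.57045536 117.91272561 273.        ] shift tool [ 636.4 -606.2   30.8]
tcp [636.57045536 117.91272561 168.        ] shift tool [ 636.4 -606.2  135.8]
```

```bash
python3 -m creep '{"xyz":[[318,-303,10],[636,-606,30],[636,-606,30],[636,-606,30],[636,-606,30],[636,-606,30],[636,-606,30],[636,-606,30],[636,-606,30],[636,-606,30],[636,-606,30],[636,-606,30],[636,-606,30],[636,-606,30],[636,-606,30],[636,-606,30],[636,-606,30],[636,-606,30],[636,-606,30],[636,-606,30]],"rotation":[[0,0,4.2],[0,0,4.2],[0,0,4.2],[0,0,4.2],[0,0,4.2],[0,0,4.2],[0,0,4.2],[0,0,4.2],[0,0,4.2],[0,0,4.2],[0,0,4.2],[0,0,4.2],[0,0,4.2],[0,0,4.2],[0,0,4.2],[0,0,4.2],[0,0,4.2],[0,0,4.2],[0,0,4.2],[0,0,4.2]],"grip":[1,1,1,1,1,1,1,1,1,1,1,1,1,1,1,1,1,1,1,1]}' 30; python3 -c "
from workcell import robot
o=robot.get_obs();print(o['qpos'],o['finger_gap'])"
```

```text
time_s: 2.9
position: [636.1, 118.1, 273.5]
tool_rot: [3.107, 0.463, -0.001]
force: [0.1, -0.9, -0.6]
finger_gap: -0.0
gripper_force: 0.0
[-0.25474475  0.53730181 -0.02495644  1.81510189  0.01832115  0.79013578
 -1.56403048] -0.00044825973029243075
```

```bash
python3 -m creep '{"xyz":[[0,0,35],[0,0,70],[0,0,105],[-20,0,105],[-40,0,105],[-50,0,105],[-60,0,105],[-70,0,105],[-80,0,105],[-90,0,105],[-95,0,108],[-96,0,112],[-96,0,116],[-96,0,119],[-96,0,119]],"rotation":[[0,0,0],[0,0,0],[0,0,0],[0,0,0],[0,0,0],[0,0,0],[0,0,0],[0,0,0],[0,0,0],[0,0,0],[0,0,0],[0,0,0],[0,0,0],[0,0,0],[0,0,0]],"grip":[1,1,1,1,1,1,1,1,1,1,1,1,1,1,1]}'
```

```text
time_s: 4.4
position: [544.4, 89.9, 154.1]
tool_rot: [3.108, 0.461, -0.001]
force: [0.4, 0.5, 0.2]
finger_gap: -0.001
gripper_force: 0.0
```

```bash
python3 -m creep '{"xyz":[[0,0,1],[0,0,2],[0,0,2]],"rotation":[[0,0,0],[0,0,0],[0,0,0]],"grip":[1,1,1]}'
```

```text
time_s: 4.7
position: [544.4, 89.8, 153.2]
tool_rot: [-3.108, -0.461, -0.0]
force: [-2.0, -0.5, 3.3]
finger_gap: -0.002
gripper_force: 2.0
```

```bash
python3 -m creep '{"xyz":[[0,0,1],[0,0,2],[0,0,3],[0,0,3]],"rotation":[[0,0,0],[0,0,0],[0,0,0],[0,0,0]],"grip":[1,1,1,1]}'
```

```text
time_s: 5.1
position: [544.4, 89.8, 152.6]
tool_rot: [-3.108, -0.461, -0.003]
force: [-7.6, -1.1, 36.8]
finger_gap: 0.001
gripper_force: 18.4
```

```bash
cat >> h.py <<'E'
def want(g,a,phi,lead=54,cur=None):
    """tool move to put grasp point g, tool x heading a, tilt phi deg (+ = pointing outward along x)"""
    W=R.from_euler('z',a)*R.from_euler('x',180,degrees=True)*R.from_euler('y',phi,degrees=True)
    o=cur or robot.get_obs(); M=R.from_rotvec(o['tool_rot']); t=np.array(g)-lead*W.apply([0,0,1])
    print("shift",M.inv().apply(t-o['position']).round(1),"rot",(M.inv()*W).as_rotvec(degrees=True).round(1),"tcp",t.round(1))
    return dict(position=t,tool_rot=W.as_rotvec())
E
python3 -m creep '{"xyz":[[0,0,-30],[0,0,-70],[0,0,-70]],"rotation":[[0,0,0],[0,0,0],[0,0,0]],"grip":[1,1,1]}'
python3 - <<'E'
from h import *
o=robot.get_obs()
im=robot.capture("scene"); s=cv2.resize(im[195:285,300:364],(400,562),interpolation=cv2.INTER_CUBIC)
im=robot.capture("side"); b=cv2.resize(im[225:315,270:334],(400,562),interpolation=cv2.INTER_CUBIC)
cv2.imwrite("pics/cap.png",np.hstack([s,b])[:,:,::-1])
want((473,-283,150),-.42,0)
c=want((473,-283,150),-.42,-45)
want((473,-283,150),-.42,45)
E
```

```text
time_s: 5.4
position: [546.3, 90.1, 224.2]
tool_rot: [-3.107, -0.46, -0.011]
force: [0.9, -0.5, -0.7]
finger_gap: -0.004
gripper_force: 0.0
shift [-177.   336.    16.4] rot [-0.  -0.1 40.9] tcp [ 473. -283.  204.]
shift [-148.2  361.    32.3] rot [ 16.  -43.2  38.8] tcp [ 507.9 -298.6  188.2]
shift [-205.9  311.    32.2] rot [-16.1  42.9  38.7] tcp [ 438.1 -267.4  188.2]
```

View pics/cap.png

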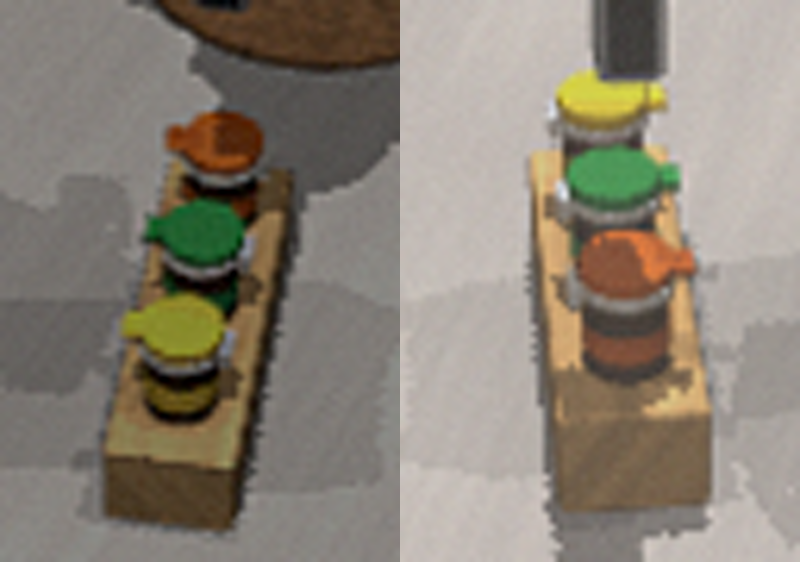

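The crop shows all three caps shut, with the orange cap flat at (336,217). Now to the pot, opening the gripper on the way.

```bash
python3 -m creep '{"xyz":[[-60,110,10],[-118,224,14],[-177,336,16],[-177,336,16],[-177,336,16],[-177,336,16],[-177,336,16],[-177,336,16],[-177,336,16],[-177,336,16],[-177,336,16]],"rotation":[[0,0,14],[0,0,28],[0,0,41],[0,0,41],[0,0,41],[0,0,41],[0,0,41],[0,0,41],[0,0,41],[0,0,41],[0,0,41]],"grip":[-1,-1,-1,-1,-1,-1,-1,-1,-1,-1,-1]}'
python3 - <<'E'
from h import *
o=robot.get_obs(); print(o['qpos'].round(2)); im=robot.capture("wrist")
d=robot.masks_of("wrist","pot"); print([(round(e['score'],2),np.round(e['rect'])) for e in d])
m=d[0]['mask'].astype(np.float32)
print(fit(lambda x,y,a:box(x,y,a,50,50,56),[("wrist",m,o)],[[473,-283,-.42],[473,-283,-.2]],[5,5,.15]))
cv2.imwrite("pics/w1.png",im[:,:,::-1])
E
```

```text
time_s: 6.6
position: [472.6, -281.8, 203.1]
tool_rot: [-3.072, 0.654, 0.002]
force: [0.3, -0.0, -0.4]
finger_gap: 1.001
gripper_force: 0.0
[ 0.36  0.53  0.11  2.09 -0.11  0.52 -1.44]
[(0.83, array([324., 236.,  81.,  94.]))]
(array([ 4.72960e+02, -2.82286e+02, -4.35000e-01]), np.float64(0.019))
```

View pics/w1.png

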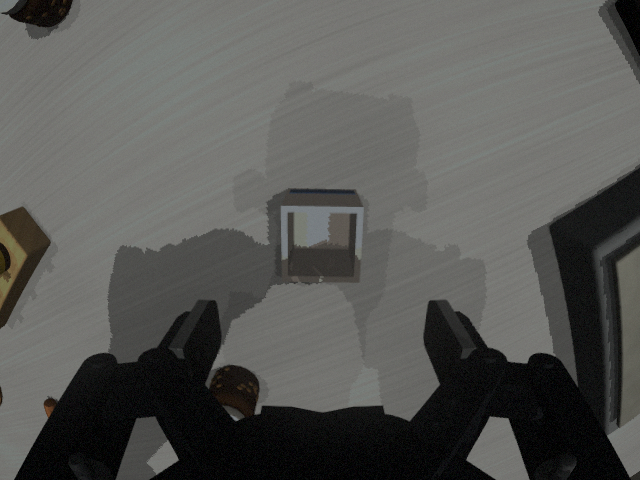

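The wrist view shows the pot upright between the fingers at (322,240), with its sides square to the tool. Testing which tilts are reachable at height.

```bash
python3 -c "
from h import *
want((473,-282.3,150),-.435,-45); want((473,-282.3,150),-.435,45)"
python3 -m creep '{"xyz":[[-38,0,16],[-38,0,16],[-38,0,16],[-38,0,16],[-38,0,16],[-38,0,16],[-38,0,16]],"rotation":[[0,15,0],[0,30,0],[0,45,0],[0,45,0],[0,45,0],[0,45,0],[0,45,0]],"grip":[-1,-1,-1,-1,-1,-1,-1]}'; python3 -c "
from h import *
o=robot.get_obs(); print(o['qpos'].round(2)); want((473,-282.3,150),-.435,45)"
```

```text
shift [38.5  1.3 15.3] rot [  0.3 -44.9   0.9] tcp [ 507.6 -298.4  188.2]
shift [-37.8   0.   15.3] rot [-0.4 45.   0.9] tcp [ 438.4 -266.2  188.2]
time_s: 7.4
position: [462.9, -294.4, 265.4]
tool_rot: [2.966, -0.601, 0.675]
force: [-0.1, -0.2, -0.6]
finger_gap: 0.996
gripper_force: 0.0
[ 0.5   0.37  0.01  2.28 -1.04  0.11 -0.44]
shift [-63.4 -13.3  56.3] rot [-3.6 19.9  0.6] tcp [ 438.4 -266.2  188.2]
```

```bash
python3 -m creep '{"xyz":[[0,0,-30],[0,0,-30],[0,0,-30],[0,0,-30],[0,0,-30],[0,0,-30]],"rotation":[[0,-15,0],[0,-30,0],[0,-30,0],[0,-30,0],[0,-30,0],[0,-30,0]],"grip":[-1,-1,-1,-1,-1,-1]}'
python3 - <<'E'
from h import *
from scipy.optimize import least_squares
for nm,n,uv,z in [("card","scene",(322,398),0),("cardtop","scene",(325,368),65),("jarA","scene",(374,347),0),("tin","scene",(397,296),5),("jarB","scene",(423,252),0),("jarC","scene",(220,279),0),("bigjar","scene",(430,145),0),("bigjar2","scene",(372,118),0),("bigjar3","scene",(212,465),100),("traycorner","scene",(370,378),30),("spoonhandle","scene",(292,212),5),("spoonbowl","scene",(265,181),5),("rackjars left corner","scene",(450,240),10),("register corner","scene",(142,385),30),("registercorner2","scene",(75,475),60)]:
    p=least_squares(lambda p:(proj(n,[[*p,z]])-uv).ravel(),[600,0]).x; print(nm,p.round(),round(np.hypot(*p)),round(np.arctan2(p[1],p[0]),2))
print(robot.get_obs()['qpos'].round(2))
want((473,-282.3,150),-.435,-60)
want((473,-282.3,150),-.435,0)
E
```

```text
time_s: 8.0
position: [453.4, -290.1, 291.2]
tool_rot: [-3.021, 0.593, 0.119]
force: [-0.3, 0.2, -1.2]
finger_gap: 1.003
gripper_force: 0.0
card [ 715. -316.] 781 -0.42
cardtop [ 707. -288.] 764 -0.39
jarA [ 760. -158.] 776 -0.21
tin [753. -11.] 753 -0.01
jarB [758. 150.] 773 0.2
jarC [ 361. -146.] 389 -0.39
bigjar [628. 566.] 846 0.73
bigjar2 [420. 617.] 746 0.97
bigjar3 [ 632. -558.] 843 -0.72
traycorner [ 788. -248.] 826 -0.31
spoonhandle [405. 127.] 424 0.3
spoonbowl [279. 203.] 344 0.63
rackjars left corner [806. 209.] 832 0.25
register corner [ 392. -465.] 608 -0.87
registercorner2 [ 417. -667.] 787 -1.01
[-0.02  0.51  0.74  2.02 -0.47  0.88 -0.96]
shift [ 71.6  -7.4 108.8] rot [ -0.8 -54.9   3.7] tcp [ 515.4 -302.   177. ]
shift [ 22.8 -10.7  86.1] rot [-2.5  5.1  2.7] tcp [ 473.  -282.3  204. ]
```

```bash
python3 -m creep '{"xyz":[[30,-5,20],[60,-7,40],[90,-7,40],[128,-7,50],[128,-7,50],[128,-7,50],[128,-7,50],[128,-7,50],[128,-7,50],[128,-7,50],[128,-7,50],[128,-7,50]],"rotation":[[0,-8,0],[0,-16,0],[0,-24,1],[0,-32,2],[-0.8,-55,3.7],[-0.8,-55,3.7],[-0.8,-55,3.7],[-0.8,-55,3.7],[-0.8,-55,3.7],[-0.8,-55,3.7],[-0.8,-55,3.7],[-0.8,-55,3.7]],"grip":[-1,-1,-1,-1,-1,-1,-1,-1,-1,-1,-1,-1]}'
python3 - <<'E'
from h import *
o=robot.get_obs();print(o['qpos'].round(2))
want((473,-282.3,32),-.435,-60);want((473,-282.3,32),-.435,-60,54+120)
E
```

```text
time_s: 9.2
position: [558.2, -324.9, 226.7]
tool_rot: [-2.505, 0.556, 1.409]
force: [0.1, -0.0, 0.3]
finger_gap: 1.0
gripper_force: 0.0
[ 0.36  0.97  0.16  1.35 -0.06  1.86 -1.47]
shift [118.2  -2.5 128.5] rot [-0.1 -1.3 -0. ] tcp [ 515.4 -302.    59. ]
shift [120.8  -2.7   8.5] rot [-0.1 -1.3 -0. ] tcp [ 609.7 -345.8  119. ]
```

```bash
python3 - <<'E'
from h import *
want((473,-282.3,32),-.435,-55,54+90)
want((473,-282.3,32),-.435,-55,54)
E
python3 -m creep '{"xyz":[[30,0,10],[60,-1,20],[96,-3,35],[96,-3,35],[96,-3,35],[96,-3,35],[96,-3,35]],"rotation":[[0,2,0],[0,4,0],[0,4,0],[0,4,0],[0,4,0],[0,4,0],[0,4,0]],"grip":[-1,-1,-1,-1,-1,-1,-1]}'
python3 - <<'E'
from h import *
o=robot.get_obs();print(o['qpos'].round(2))
want((473,-282.3,32),-.435,-55,54)
E
```

```text
shift [107.6  -2.7  38.8] rot [-0.1  3.7 -0.1] tcp [ 580.  -332.   114.6]
shift [113.5  -2.5 128.6] rot [-0.1  3.7 -0.1] tcp [ 513.1 -300.9   63. ]
time_s: 9.9
position: [577.9, -331.1, 128.2]
tool_rot: [-2.565, 0.57, 1.326]
force: [1.1, 0.3, 0.1]
finger_gap: 1.003
gripper_force: 0.0
[ 0.36  1.07  0.15  1.32 -0.08  1.71 -1.47]
shift [11.9  0.1 96.1] rot [-0.1 -0.3 -0.1] tcp [ 513.1 -300.9   63. ]
```

```bash
python3 -m creep '{"xyz":[[12,0,5],[12,0,20],[12,0,45],[12,0,70],[12,0,86],[12,0,96],[12,0,96],[12,0,96],[12,0,96],[12,0,96],[12,0,96],[12,0,96],[12,0,96],[12,0,96],[12,0,96]],"rotation":[[0,0,0],[0,0,0],[0,0,0],[0,0,0],[0,0,0],[0,0,0],[0,0,0],[0,0,0],[0,0,0],[0,0,0],[0,0,0],[0,0,0],[0,0,0],[0,0,0],[0,0,0]],"grip":[-1,-1,-1,-1,-1,-1,-1,0.2,0.6,1,1,1,1,1,1]}' 35
```

```text
time_s: 11.4
position: [513.0, -300.6, 61.5]
tool_rot: [-2.563, 0.569, 1.328]
force: [3.1, -1.6, 5.1]
finger_gap: 0.581
gripper_force: 36.4
```

```bash
python3 -m creep '{"xyz":[[-8,0,-6],[-25,0,-17],[-50,0,-34],[-90,0,-60],[-123,0,-86],[-123,0,-86],[-123,0,-86]],"rotation":[[0,0,0],[0,0,0],[0,0,0],[0,0,0],[0,0,0],[0,0,0],[0,0,0]],"grip":[1,1,1,1,1,1,1]}'
python3 - <<'E'
from h import *
im=robot.capture("side"); cv2.imwrite("pics/lift.png",im[:,:,::-1])
c=want((600,-120,200),-.2,-10);want((680,350,200),.475,35);want((680,350,200),.475,35,cur=c)
E
```

```text
time_s: 12.1
position: [512.2, -300.2, 213.0]
tool_rot: [-2.565, 0.57, 1.325]
force: [0.8, 0.1, -3.0]
finger_gap: 0.584
gripper_force: 36.1
shift [ -26.5 -202.5  -34.4] rot [ -7.5  44.6 -11.8] tcp [ 609.2 -121.9  253.2]
shift [-108.3 -635.5   97.1] rot [ -9.9  82.9 -56.8] tcp [652.5 335.8 244.2]
shift [ -46.2 -457.2   17.2] rot [  8.6  43.2 -38.7] tcp [652.5 335.8 244.2]
```

View pics/lift.png

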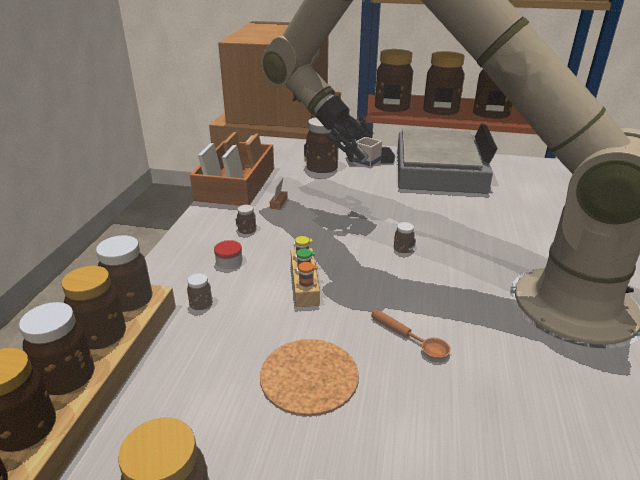

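The side view shows the pot held upright at (370,150). Outward tilts are out of reach, so I will tilt inward throughout and use a half turn of the wrist (j7) for the heading. The pot goes down on its side on the trivet first.

```bash
python3 - <<'E'
from h import *
c=want((560,-80,200),-.15,-25)
d=want((495,298,190),.54,0,cur=c)
W=R.from_rotvec(d['tool_rot'])
E
python3 -m creep '{"xyz":[[-20,-60,-5],[-40,-120,-20],[-60,-180,-10],[-80,-220,-10],[-80,-220,-10],[-80,-220,-10],[-80,-220,-10]],"rotation":[[0,8,-2],[0,16,-5],[-5,24,-9],[-7,29,-13],[-7,29,-13],[-7,29,-13],[-7,29,-13]],"grip":[1,1,1,1,1,1,1]}'
python3 - <<'E'
from h import *
o=robot.get_obs();print(o['qpos'].round(2))
want((495,298,190),.54,0)
E
```

```text
shift [ -46.4 -226.1    1.1] rot [-10.7  29.6 -12.8] tcp [582.6 -83.4 248.9]
shift [-128.  -364.    65.2] rot [ -8.6  24.  -38.9] tcp [495. 298. 244.]
time_s: 12.85
position: [570.4, -84.0, 281.4]
tool_rot: [-2.967, 0.259, 0.661]
force: [1.3, -0.4, -3.0]
finger_gap: 0.58
gripper_force: 36.6
[ 0.06  0.6   0.04  1.74 -0.11  1.24 -1.58]
shift [-106.6 -359.1  112.6] rot [-12.   23.2 -40.2] tcp [495. 298. 244.]
```

```bash
python3 -m creep '{"xyz":[[-10,-45,5],[-22,-90,15],[-35,-135,25],[-50,-180,40],[-65,-225,55],[-80,-270,75],[-95,-315,95],[-107,-359,113],[-107,-359,113],[-107,-359,113],[-107,-359,113]],"rotation":[[-1,3,-5],[-3,6,-10],[-4,9,-15],[-6,12,-20],[-8,15,-25],[-9,18,-30],[-11,21,-35],[-12,23,-40],[-12,23,-40],[-12,23,-40],[-12,23,-40]],"grip":[1,1,1,1,1,1,1,1,1,1,1]}'
python3 -m creep '{"xyz":[[0,0,0],[0,0,0],[0,0,0],[0,0,0],[0,0,0],[0,0,0],[0,0,0],[0,0,0],[0,0,0],[0,0,0],[0,0,0],[0,0,0],[0,0,0],[0,0,0],[0,0,0],[0,0,0]],"rotation":[[0,0,8],[0,0,16],[0,0,24],[0,0,32],[0,0,40],[0,0,48],[0,0,56],[0,0,64],[0,0,72],[0,0,80],[0,0,88],[0,0,96],[0,0,104],[0,0,112],[0,0,120],[0,0,120]],"grip":[1,1,1,1,1,1,1,1,1,1,1,1,1,1,1,1]}'
python3 - <<'E'
from h import *
o=robot.get_obs();print(o['qpos'].round(2))
c=want((495,298,190),.54+np.pi,0)
want((495,298,120),.54+np.pi,35,cur=c)
E
```

```text
time_s: 13.95
position: [496.6, 294.8, 243.5]
tool_rot: [3.028, 0.823, -0.006]
force: [0.2, -0.1, -2.0]
finger_gap: 0.585
gripper_force: 36.8
time_s: 15.55
position: [493.3, 288.8, 232.3]
tool_rot: [2.244, -2.191, -0.013]
force: [0.0, 0.7, -1.6]
finger_gap: 0.579
gripper_force: 38.0
[-1.33  0.91  1.28  2.06 -1.04  1.07 -2.63]
shift [ -9.1  -1.8 -11.7] rot [ 0.6 -0.2 60.4] tcp [495. 298. 244.]
shift [-31.    0.   79.8] rot [ 0. 35.  0.] tcp [521.6 313.9 164.2]
```

```bash
python3 -m creep '{"xyz":[[0,0,-3],[0,0,-6],[0,0,-8],[0,0,-10],[0,0,-10],[0,0,-10],[0,0,-10],[0,0,-10],[0,0,-10],[0,0,-10],[0,0,-10],[0,0,-10],[0,0,-10],[0,0,-10],[0,0,-10],[0,0,-10],[0,0,-10],[0,0,-10],[0,0,-10],[0,0,-10]],"rotation":[[0,0,-8],[0,0,-16],[0,0,-24],[0,0,-32],[0,0,-40],[0,0,-48],[0,0,-56],[0,0,-64],[0,0,-72],[0,0,-80],[0,0,-88],[0,0,-96],[0,0,-104],[0,0,-112],[0,0,-120],[0,0,-128],[0,0,-136],[0,0,-144],[0,0,-152],[0,0,-152]],"grip":[1,1,1,1,1,1,1,1,1,1,1,1,1,1,1,1,1,1,1,1]}'
python3 -c "
from h import *
print(robot.get_obs()['qpos'].round(2))
want((495,298,190),.54+np.pi,0)"
```

```text
time_s: 17.55
position: [498.5, 286.0, 249.4]
tool_rot: [-2.672, -1.639, -0.016]
force: [0.0, -0.2, -1.5]
finger_gap: 0.58
gripper_force: 38.2
[-1.02  0.55  0.6   2.03 -0.49  0.69 -0.57]
shift [ 9.  -8.6  5.5] rot [   0.9   -0.3 -147.9] tcp [495. 298. 244.]
```

```bash
python3 -m creep '{"xyz":[[9,-9,5],[9,-9,5],[9,-9,5],[9,-9,5],[9,-9,5],[9,-9,5],[9,-9,5],[9,-9,5],[9,-9,5],[9,-9,5],[9,-9,5],[9,-9,5],[9,-9,5],[9,-9,5],[9,-9,5],[9,-9,5],[9,-9,5],[9,-9,5],[9,-9,5],[9,-9,5]],"rotation":[[0,0,-8],[0,0,-16],[0,0,-24],[0,0,-32],[0,0,-40],[0,0,-48],[0,0,-56],[0,0,-64],[0,0,-72],[0,0,-80],[0,0,-88],[0,0,-96],[0,0,-104],[0,0,-112],[0,0,-120],[0,0,-128],[0,0,-136],[0.9,-0.3,-144],[0.9,-0.3,-148],[0.9,-0.3,-148]],"grip":[1,1,1,1,1,1,1,1,1,1,1,1,1,1,1,1,1,1,1,1]}'
python3 -c "
from h import *
print(robot.get_obs()['qpos'].round(2))
want((495,298,100),.54+np.pi,35)"
```

```text
time_s: 19.55
position: [493.6, 299.0, 243.0]
tool_rot: [0.836, -3.025, 0.002]
force: [0.3, -0.3, -2.0]
finger_gap: 0.583
gripper_force: 38.2
[-0.53  0.5  -0.16  1.99  0.13  0.66  1.33]
shift [-32.   -1.5  98.6] rot [-0.  34.8 -0.1] tcp [521.6 313.9 144.2]
```

```bash
python3 -m creep '{"xyz":[[-8,0,25],[-16,0,50],[-24,-1,75],[-32,-1.5,98.6],[-32,-1.5,98.6],[-32,-1.5,98.6],[-32,-1.5,98.6],[-32,-1.5,98.6]],"rotation":[[0,8,0],[0,16,0],[0,24,0],[0,32,0],[0,35,0],[0,35,0],[0,35,0],[0,35,0]],"grip":[1,1,1,1,1,1,1,1]}'
python3 -c "
from h import *
z=R.from_rotvec([-2.563,.569,1.328]).apply([0,0,1]);print(z,np.degrees(np.arctan2(np.hypot(*z[:2]),-z[2])))
o=robot.get_obs();print(o['qpos'].round(2),R.from_rotvec(o['tool_rot']).as_matrix().round(3))
# pot axis in tool from grasp moment
u=R.from_rotvec([-2.563,.569,1.328]).inv().apply([0,0,1]);print('pot axis now',R.from_rotvec(o['tool_rot']).apply(u))
want((495,298,45),.54+np.pi,35)
im=robot.capture('side')[300:460,220:420]
cv2.imwrite('pics/lay.png',cv2.resize(im,(750,600))[:,:,::-1])"
```

```text
time_s: 20.35
position: [520.0, 315.6, 144.9]
tool_rot: [0.683, -2.45, 0.218]
force: [-0.7, -0.5, -1.5]
finger_gap: 0.581
gripper_force: 38.2
[-0.74029297  0.3454358  -0.57674989] 54.777729946295764
[-0.52  0.86 -0.17  1.64  0.06  1.26  1.41] [[-0.7   -0.518 -0.492]
 [-0.423  0.856 -0.299]
 [ 0.575 -0.001 -0.818]]
pot axis now [0.85543477 0.51790712 0.001889  ]
shift [-32.4  -2.2  45.2] rot [-0.2 -0.1  0.2] tcp [521.6 313.9  89.2]
```

View pics/lay.png

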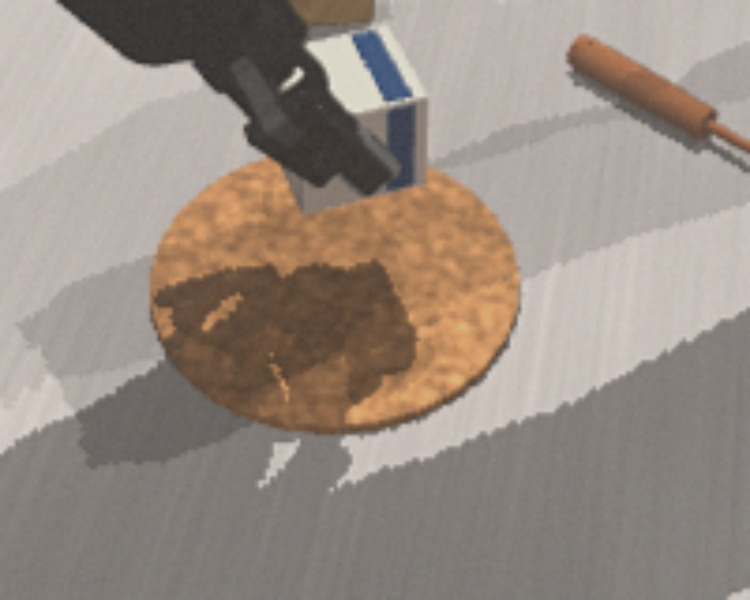

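The side crop shows the pot lying level in the grip above the trivet, with its mouth pointing away from the robot. Lowering it.

```bash
python3 -m creep '{"xyz":[[-12,0,16],[-24,0,34],[-32,0,46],[-38,0,54],[-38,0,54],[-39,0,55.5],[-39.5,0,56.2],[-39.5,0,56.2]],"rotation":[[0,0,0],[0,0,0],[0,0,0],[0,0,0],[0,0,0],[0,0,0],[0,0,0],[0,0,0]],"grip":[1,1,1,1,1,1,1,1]}'
```

```text
time_s: 21.2
position: [519.7, 315.9, 75.3]
tool_rot: [0.685, -2.446, 0.218]
force: [1.2, 0.0, -2.6]
finger_gap: 0.582
gripper_force: 38.3
```

```bash
python3 -m creep '{"xyz":[[-0.3,0,0.4],[-0.6,0,0.8],[-0.6,0,0.8]],"rotation":[[0,0,0],[0,0,0],[0,0,0]],"grip":[1,1,1]}'; python3 -m creep '{"xyz":[[-0.3,0,0.4],[-0.6,0,0.8],[-0.6,0,0.8]],"rotation":[[0,0,0],[0,0,0],[0,0,0]],"grip":[1,1,1]}'
```

```text
time_s: 21.5
position: [519.8, 315.9, 74.9]
tool_rot: [0.685, -2.446, 0.218]
force: [0.2, -0.3, 5.8]
finger_gap: 0.582
gripper_force: 39.0
time_s: 21.8
position: [519.8, 315.9, 74.9]
tool_rot: [0.685, -2.445, 0.218]
force: [0.3, 0.2, 12.4]
finger_gap: 0.58
gripper_force: 39.7
```

```bash
python3 -m creep '{"xyz":[[0,0,0],[0,0,0],[0,0,0],[0,0,0],[0,0,0],[0,0,0],[0,0,0]],"rotation":[[0,0,0],[0,0,0],[0,0,0],[0,0,0],[0,0,0],[0,0,0],[0,0,0]],"grip":[0.1,0,-0.1,-0.4,-1,-1,-1]}'
python3 - <<'E'
from h import *
o=robot.get_obs();W=R.from_rotvec(o['tool_rot']);g=o['position']+54*W.apply([0,0,1]);x=W.apply([1,0,0]);a=np.arctan2(x[1],x[0]);print(g,a)
want((*g[:2],33),a,0)
E
```

```text
time_s: 22.5
position: [519.5, 315.7, 72.7]
tool_rot: [0.685, -2.445, 0.218]
force: [-0.6, -0.2, -0.6]
finger_gap: 1.004
gripper_force: 0.0
[492.81425109 299.533224    28.63992811] -2.5954095145453344
shift [33.7  0.   6.4] rot [  0.  -35.3  -0. ] tcp [492.8 299.5  87. ]
```

```bash
python3 -m creep '{"xyz":[[2.5,0,-3.6],[11,0,-3],[19,0,-1],[26,0,2],[33.7,0,6.4],[33.7,0,6.4],[33.7,0,6.4],[33.7,0,6.4],[33.7,0,6.4],[33.7,0,6.4],[33.7,0,6.4],[33.7,0,6.4],[33.7,0,6.4]],"rotation":[[0,0,0],[0,-8.5,0],[0,-17,0],[0,-25.5,0],[0,-34,0],[0,-35.3,0],[0,-35.3,0],[0,-35.3,0],[0,-35.3,0],[0,-35.3,0],[0,-35.3,0],[0,-35.3,0],[0,-35.3,0]],"grip":[-1,-1,-1,-1,-1,-1,-1,0,0.5,1,1,1,1]}' 35
python3 - <<'E'
from h import *
o=robot.get_obs();print(o['qpos'].round(2))
E
```

```text
time_s: 23.8
position: [493.1, 299.7, 87.0]
tool_rot: [0.847, -3.025, -0.0]
force: [0.1, 0.8, 0.9]
finger_gap: 0.58
gripper_force: 36.8
[-0.58  0.74 -0.09  2.08  0.19  0.33  1.29]
```

```bash
python3 -m creep '{"xyz":[[0,0,-10],[0,0,-40],[0,0,-80],[0,0,-110],[0,0,-110],[0,0,-110],[0,0,-110],[0,0,-110],[0,0,-110],[0,0,-110],[0,0,-110],[0,0,-110],[0,0,-110],[0,0,-110],[0,0,-110],[0,0,-110],[0,0,-110],[0,0,-110],[0,0,-110],[0,0,-110]],"rotation":[[0,0,0],[0,0,0],[0,0,8],[0,0,16],[0,0,24],[0,0,32],[0,0,40],[0,0,48],[0,0,56],[0,0,64],[0,0,72],[0,0,80],[0,0,88],[0,0,96],[0,0,104],[0,0,112],[0,0,120],[0,0,128],[0,0,136],[0,0,144]],"grip":[1,1,1,1,1,1,1,1,1,1,1,1,1,1,1,1,1,1,1,1]}'
python3 - <<'E'
from h import *
o=robot.get_obs();print(o['qpos'].round(2)); want((495.5,298.5,100),.54,0)
E
```

```text
time_s: 25.8
position: [492.2, 299.6, 197.5]
tool_rot: [-2.619, -1.732, 0.001]
force: [0.4, 0.1, -2.1]
finger_gap: 0.579
gripper_force: 37.1
[-1.03  0.64  0.58  2.06 -0.6   0.62 -0.43]
shift [ 0.2  3.5 43.4] rot [-0.1  0.  36. ] tcp [495.5 298.5 154. ]
```

```bash
python3 -m creep '{"xyz":[[0,3.5,0],[0,3.5,10],[0,3.5,30],[0,3.5,50],[0,3.5,70],[0,3.5,90],[0,3.5,100],[0,3.5,107],[0,3.5,109],[0,3.5,110],[0,3.5,110],[0,3.5,110]],"rotation":[[0,0,8],[0,0,16],[0,0,24],[0,0,32],[0,0,36],[0,0,36],[0,0,36],[0,0,36],[0,0,36],[0,0,36],[0,0,36],[0,0,36]],"grip":[1,1,1,1,1,1,1,1,1,1,1,1]}'
python3 -c "
from h import *
print(robot.get_obs()['qpos'].round(2))"
```

```text
time_s: 27.0
position: [496.3, 298.3, 87.7]
tool_rot: [-3.025, -0.847, -0.001]
force: [0.1, 0.8, -2.8]
finger_gap: 0.582
gripper_force: 37.0
[-0.99  0.82  0.54  2.1  -0.96  0.48 -0.72]
```

```bash
python3 -m creep '{"xyz":[[0,0,0.6],[0,0,1.2],[0,0,1.2]],"rotation":[[0,0,0],[0,0,0],[0,0,0]],"grip":[1,1,1]}'
```

```text
time_s: 27.3
position: [496.2, 298.4, 87.0]
tool_rot: [-3.024, -0.847, -0.001]
force: [-3.0, 0.1, 10.6]
finger_gap: 0.58
gripper_force: 38.3
```

```bash
python3 -m creep '{"xyz":[[0,0,0],[0,0,0],[0,0,0],[0,0,0],[0,0,0],[0,0,0],[0,0,-3],[8,0,-2.5],[15.5,0,-0.5],[22.5,0,2],[29,0,6.5],[35,0,11],[38,0,13],[38,0,13],[38,0,13],[38,0,13]],"rotation":[[0,0,0],[0,0,0],[0,0,0],[0,0,0],[0,0,0],[0,0,0],[0,0,0],[0,-8.3,0],[0,-16.6,0],[0,-25,0],[0,-33,0],[0,-41,0],[0,-45,0],[0,-45,0],[0,-45,0],[0,-45,0]],"grip":[0.1,0,-0.1,-0.4,-1,-1,-1,-1,-1,-1,-1,-1,-1,-1,-1,-1]}'
python3 -c "
from h import *
o=robot.get_obs();print(o['qpos'].round(2))
W=R.from_rotvec(o['tool_rot']);print(o['position']+54*W.apply([0,0,1]))
want((495.7,298.4,33),.54,-45)
print([ (round(e['score'],2),np.round(e['rect'])) for e in (robot.capture('wrist') is not None) * robot.masks_of('wrist','pot')])"
```

```text
time_s: 28.9
position: [528.4, 317.6, 73.7]
tool_rot: [2.627, 0.735, -1.085]
force: [-0.2, -0.7, 0.7]
finger_gap: 0.997
gripper_force: 0.0
[-0.98  1.15  0.71  1.57 -0.5   1.47 -1.09]
[495.79624116 297.87383723  35.43949327]
shift [ 2.  -0.3  1.6] rot [ 0.2 -0.1  0.2] tcp [528.5 318.   71.2]
[(0.2, array([323., 304., 161., 159.]))]
```

```bash
python3 -m creep '{"xyz":[[2,0,1.6],[2,0,1.6],[2,0,1.6],[2,0,1.6],[2,0,1.6],[2,0,1.6],[2,0,1.6],[-4,0,-5],[-20,0,-20],[-45,0,-45],[-80,0,-80],[-100,0,-100],[-100,0,-100],[-100,0,-100]],"rotation":[[0,0,0],[0,0,0],[0,0,0],[0,0,0],[0,0,0],[0,0,0],[0,0,0],[0,0,0],[0,0,0],[0,0,0],[0,0,0],[0,0,0],[0,0,0],[0,0,0]],"grip":[-1,0,0.5,1,1,1,1,1,1,1,1,1,1,1]}' 35
python3 -c "
from h import *
o=robot.get_obs();print(o['qpos'].round(2))
want((495.5,298.5,190),.54,0)"
```

```text
time_s: 30.4
position: [528.6, 318.0, 215.7]
tool_rot: [2.627, 0.736, -1.085]
force: [0.9, -0.5, -2.0]
finger_gap: 0.58
gripper_force: 32.6
[-1.01  0.99  0.78  1.55 -0.41  1.63 -1.11]
shift [-47.2  -0.6   7.1] rot [ 0.1 44.9  0.3] tcp [495.5 298.5 244. ]
```

```bash
python3 -m creep '{"xyz":[[-10,0,1],[-20,0,3],[-30,0,5],[-40,0,6],[-47,0,7],[-47,0,7],[-47,0,7],[-47,0,7]],"rotation":[[0,8.3,0],[0,16.6,0],[0,25,0],[0,33,0],[0,41,0],[0,45,0],[0,45,0],[0,45,0]],"grip":[1,1,1,1,1,1,1,1]}'
python3 -m creep '{"xyz":[[0,0,0],[0,0,0],[0,0,0],[0,0,0],[0,0,0],[0,0,0],[0,0,0],[0,0,0],[0,0,0],[0,0,0],[0,0,0],[0,0,0],[0,0,0],[0,0,0],[0,0,0],[0,0,0],[0,0,0],[0,0,0],[0,0,0],[0,0,0]],"rotation":[[0,0,-8],[0,0,-16],[0,0,-24],[0,0,-32],[0,0,-40],[0,0,-48],[0,0,-56],[0,0,-64],[0,0,-72],[0,0,-80],[0,0,-88],[0,0,-96],[0,0,-104],[0,0,-112],[0,0,-120],[0,0,-128],[0,0,-136],[0,0,-144],[0,0,-152],[0,0,-160]],"grip":[1,1,1,1,1,1,1,1,1,1,1,1,1,1,1,1,1,1,1,1]}'
python3 -c "
from h import *
o=robot.get_obs();print(o['qpos'].round(2))
c=want((495.5,298.5,190),.54+np.pi,0)
want((495.5,298.5,100),.54+np.pi,45,cur=c)"
```

```text
time_s: 31.2
position: [495.5, 298.4, 242.1]
tool_rot: [3.024, 0.848, -0.005]
force: [0.5, 0.6, -1.1]
finger_gap: 0.582
gripper_force: 32.6
time_s: 33.2
position: [496.9, 297.9, 241.3]
tool_rot: [0.317, -3.123, 0.004]
force: [0.1, 0.1, -1.8]
finger_gap: 0.583
gripper_force: 32.7
[-0.63  0.5  -0.01  2.    0.01  0.65  1.13]
shift [ 1.2  0.8 -2.7] rot [ -0.1  -0.2 -19.4] tcp [495.5 298.5 244. ]
shift [-38.2  -0.  105.8] rot [ 0. 45.  0.] tcp [528.3 318.1 138.2]
```

```bash
python3 -m creep '{"xyz":[[1,1,-2],[1,1,-2],[1,1,-2],[1,1,-2]],"rotation":[[0,0,-8],[0,0,-16],[0,0,-19.4],[0,0,-19.4]],"grip":[1,1,1,1]}'
python3 -m creep '{"xyz":[[-6,0,18],[-12,0,36],[-18,0,54],[-25,0,72],[-32,0,90],[-38,0,105],[-38,0,105],[-38,0,105],[-38,0,105]],"rotation":[[0,8,0],[0,16,0],[0,24,0],[0,32,0],[0,40,0],[0,45,0],[0,45,0],[0,45,0],[0,45,0]],"grip":[1,1,1,1,1,1,1,1,1]}'
python3 -c "
from h import *
o=robot.get_obs();print(o['qpos'].round(2))
W=R.from_rotvec(o['tool_rot']);print(o['position']+54*W.apply([0,0,1]),W.apply([.7071,0,-.7071]), W.as_matrix()[2])
ims=[]
for n,(r,c) in dict(side=(300,230),scene=(120,270)).items():
    im=robot.capture(n)[r:r+150,c:c+150]; ims.append(cv2.resize(im,(400,400)))
cv2.imwrite('pics/pre.png',np.hstack(ims)[:,:,::-1])"
```

```text
time_s: 33.6
position: [495.8, 298.5, 243.4]
tool_rot: [0.83, -3.027, 0.002]
force: [-0.2, 0.6, -1.6]
finger_gap: 0.582
gripper_force: 32.7
time_s: 34.5
position: [527.6, 318.2, 140.6]
tool_rot: [0.627, -2.29, 0.26]
force: [-0.9, -0.1, -1.3]
finger_gap: 0.58
gripper_force: 32.7
[-0.55  0.94 -0.1   1.54  0.    1.45  1.45]
[494.83663682 298.79358302 102.37269389] [-2.46925719e-03 -5.31153935e-04  9.99987220e-01] [ 0.70541101 -0.00080218 -0.70879804]
```

View pics/pre.png

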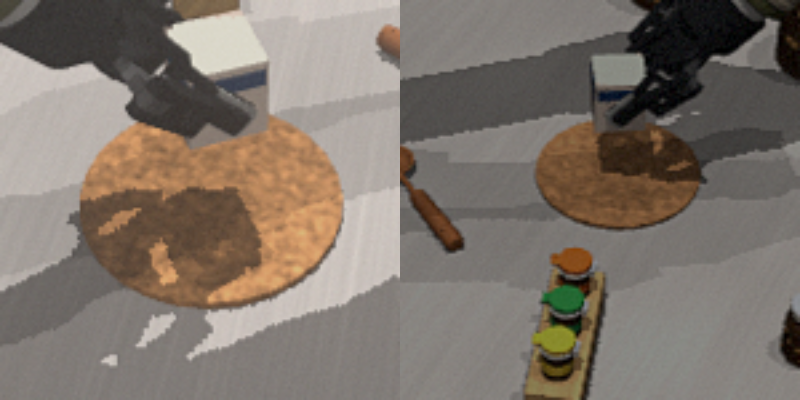

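The pot hangs mouth-down over the trivet, foot band on top, and all caps are still shut. Lowering it.

```bash
python3 -m creep '{"xyz":[[-12,0,12],[-24,0,24],[-34,0,34],[-40,0,40],[-43,0,43],[-45,0,45],[-46,0,46],[-46,0,46]],"rotation":[[0,0,0],[0,0,0],[0,0,0],[0,0,0],[0,0,0],[0,0,0],[0,0,0],[0,0,0]],"grip":[1,1,1,1,1,1,1,1]}'
```

```text
time_s: 35.4
position: [527.6, 318.4, 74.7]
tool_rot: [0.628, -2.287, 0.26]
force: [0.3, 0.3, -1.3]
finger_gap: 0.583
gripper_force: 32.7
```

```bash
python3 -m creep '{"xyz":[[-0.7,0,0.7],[-1.4,0,1.4],[-1.4,0,1.4]],"rotation":[[0,0,0],[0,0,0],[0,0,0]],"grip":[1,1,1]}'
```

```text
time_s: 35.7
position: [527.5, 318.3, 72.7]
tool_rot: [0.628, -2.287, 0.26]
force: [0.3, -0.2, -2.4]
finger_gap: 0.58
gripper_force: 32.7
```

```bash
python3 -m creep '{"xyz":[[-0.7,0,0.7],[-1.4,0,1.4],[-1.4,0,1.4]],"rotation":[[0,0,0],[0,0,0],[0,0,0]],"grip":[1,1,1]}'; python3 -m creep '{"xyz":[[-0.4,0,0.4],[-0.7,0,0.7],[-0.7,0,0.7]],"rotation":[[0,0,0],[0,0,0],[0,0,0]],"grip":[1,1,1]}'
```

```text
time_s: 36.0
position: [527.4, 318.3, 70.5]
tool_rot: [0.628, -2.287, 0.26]
force: [0.1, -0.1, -2.3]
finger_gap: 0.581
gripper_force: 32.7
time_s: 36.3
position: [527.4, 318.3, 69.8]
tool_rot: [0.628, -2.287, 0.26]
force: [-0.7, -0.3, 0.9]
finger_gap: 0.582
gripper_force: 33.0
```

```bash
python3 -m creep '{"xyz":[[-0.4,0,0.4],[-0.8,0,0.8],[-0.8,0,0.8]],"rotation":[[0,0,0],[0,0,0],[0,0,0]],"grip":[1,1,1]}'
```

```text
time_s: 36.6
position: [527.5, 318.3, 69.8]
tool_rot: [0.627, -2.286, 0.26]
force: [0.7, 0.2, 8.8]
finger_gap: 0.583
gripper_force: 33.6
```

```bash
python3 -m creep '{"xyz":[[0,0,0],[0,0,0],[0,0,0],[0,0,0],[0,0,0],[0,0,0],[0,0,0],[0,0,-10],[0,0,-35],[0,0,-80],[0,0,-130],[30,0,-200],[30,0,-200],[30,0,-200],[30,0,-200]],"rotation":[[0,0,0],[0,0,0],[0,0,0],[0,0,0],[0,0,0],[0,0,0],[0,0,0],[0,0,0],[0,0,0],[0,0,0],[0,0,0],[0,0,0],[0,0,0],[0,0,0],[0,0,0]],"grip":[0.1,0,-0.1,-0.4,-1,-1,-1,-1,-1,-1,-1,-1,-1,-1,-1]}'
python3 - <<'E'
from h import *
ims=[];V=[]
for n,(r,c) in dict(side=(300,230),scene=(120,270)).items():
    f=robot.capture(n);im=f[r:r+150,c:c+150]; ims.append(cv2.resize(im,(400,400)))
    d=[e for e in robot.masks_of(n,"pot")]; print(n,[(round(e['score'],2),e['rect'].round() if hasattr(e['rect'],'round') else e['rect']) for e in d])
    q=proj(n,[[495,298,34]])[0]; d=[e for e in d if np.hypot(*(np.array(e['rect'][:2])-q))<15]
    if d: V.append((n,d[0]['mask'].astype(np.float32),None))
if V: print(fit(lambda x,y,a:box(x,y,a,50,50,56,6),V,[[495,298,.54]],[5,5,.15]))
cv2.imwrite('pics/end.png',np.hstack(ims)[:,:,::-1])
E
```

```text
time_s: 38.1
position: [631.0, 379.8, 231.6]
tool_rot: [0.628, -2.288, 0.26]
force: [0.8, -0.2, -0.7]
finger_gap: 1.001
gripper_force: 0.0
side [(0.92, [313.0, 360.9, 41.0, 49.4])]
scene [(0.84, [349.9, 177.3, 19.8, 26.4])]
(array([493.111, 297.265,   0.553]), np.float64(0.118))
```

View pics/end.png

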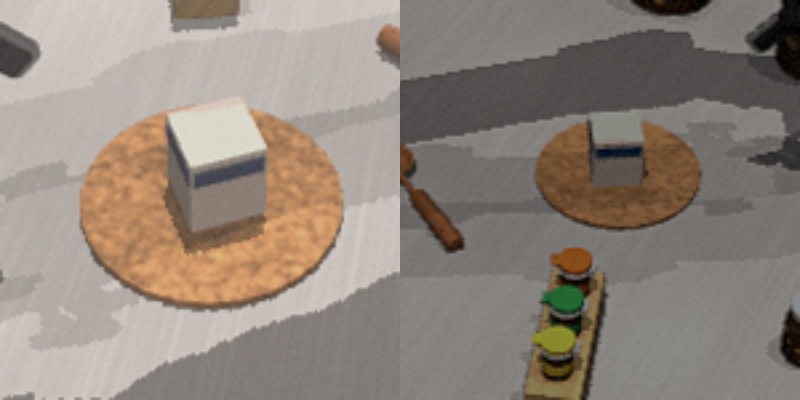

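The pot stands mouth-down about 2.5 mm off the trivet's centre, all caps are shut and the gripper is clear.

```bash
python3 -c "
from workcell import robot
print(robot.hand_in())"
```

```text
the job is handed in; nothing more can be done
None
```

The job is handed in: the orange cap is pressed shut, and the pot stands mouth-down about 2.5 mm off the trivet's centre, wholly on it, after 38 s of the 72 s allowed.

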